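# Slide a copper plant label off its board and lay it on the cork mat

### The job

Slide the copper label plate along its lane until a good third of its length juts out over the open front edge of the raised board, still lying flat, then grip the jutting end, lift the plate clear and lay it flat in the middle of the cork mat, lengthways along the mat. Leave the white plate where it lies.

Things in the scene. Friction and masses are not known exactly. Their poses are not given: they have to be found in the camera images.
- copper_plate: copper-coloured flat label plate, 100 (x) x 55 (y) x 5 (z) mm, 0.12 kg, a dark dot near each end, loose in one of the board's two lanes, its x along the board's; origin at the centre of its underside. Rails keep fingers from its long sides on the board; shut fingertips 2 mm above the board can push its back (+x) end. It lies flat while its origin is over the board, then tips off.
- white_plate: white flat label plate of the same size and frame, loose in the board's other lane; a bystander
- board: fixed plywood board on battens, 190 (x) x 141 (y) x 40 (z) mm; origin at the centre of its underside, on the table; top 40 mm above. Its -x edge, towards the robot, is the open front edge; nothing is below it up to a batten 28 mm behind. Rails along x, 7 mm wide, 9 mm high, at y = -67, 0, 67 mm leave two lanes 60 mm wide centred at y = -33.5 and 33.5 mm, open at both ends
- mat: fixed cork mat, 140 (x, long) x 95 (y) x 6 (z) mm, on the table to the left or right of the board; origin at the centre of its underside, its top 6 mm above; x is its long axis
There are look-alikes about, which are no part of the job. Of the things like the board, leave any that is yellow; of the rest the larger one is meant.

How it is judged:
On the way, in this order (a step that is already met when the one before it is completed fails the run):
1. the copper plate lies flat on the board with its front end jutting at least 25 mm over the open front edge (x of copper_plate in the frame of board between -0.1 and -0.07 m and z of copper_plate in the frame of board between 0.036 and 0.044 m and angle between copper_plate's own z axis and vertical below 0.08 rad), for 0.2 s.
2. the copper plate is lifted at least 20 mm above the board's top, held by the fingers (height (world z) of copper_plate above 0.06 m and contact force between copper_plate and the fingers above 1 N), for 0.1 s.
At the end, for the whole second after the job is handed in: The copper plate rests flat on the cork mat, its centre within 20 mm of the mat's centre along and across, its long axis within 12 degrees of the mat's, at rest and released; the white plate is within 20 mm of where it lay (x of copper_plate in the frame of mat between -0.02 and 0.02 m and y of copper_plate in the frame of mat between -0.02 and 0.02 m and z of copper_plate in the frame of mat below 0.012 m and angle between the x axis of copper_plate and the x axis of mat, either way round below 0.21 rad and angle between copper_plate's own z axis and vertical below 0.08 rad and linear speed of copper_plate below 0.02 m/s and distance of white_plate from where it was at the start of the episode below 0.02 m); the robot touches nothing.
It fails at once if the white plate is moved 20 mm or more from where it lay (distance of white_plate from where it was at the start of the episode above 0.02 m).
It also fails if it takes over 48 s, if anything falls off the work surface, if the arm or the gripper's body presses on something with over 40 N, if the wrist force passes 120 N, or if a joint passes its speed limit or range.

### The arm

A 6-joint arm with a two-finger parallel gripper is mounted at the origin on the work surface; the furniture and walls round the work are solid. World frame = base frame: x ahead of the robot, y to its left, z up, the work surface at z = 0. Lengths are in m, angles in rad, forces in N, time in s.
With the tool pointing down it reaches from about 0.375 to 0.9 m from the base axis. Payload 3.1 kg.
Tool frame: the origin (TCP) lies at the very end of the fingers, on their centre line; the grasp point (between the pads) lies 19 mm behind it (manip.pinch_z is the distance from the TCP to the grasp point, in m); z points along the fingers, y is the line along which they close (so a half turn about z gives the same grasp; the last joint's range is limited). The gripper opens to 85 mm and grips with 20 to 120 N. Pads are 22 mm wide; open, the fingers measure 114 mm over their backs; the gripper's body (76 mm by 85 mm) begins 54 mm behind the grasp point. The pads swing forward as they close: fully open they stand 13 mm farther back than shut.
Start: joints at [1.161, 0.527, 1.433, -0, 1.181, -0.178], TCP at [0.143, 0.608, 0.231] pointing down, gripper open.
Joint ranges: [-3.08, 3.08], [-0.75, 2.2], [0.22, 2.44], [-1.43, 4.57], [0, 2.65], [-2.85, 2.85]. Speed limits (rad/s): [2.79, 2.79, 3.14, 3.14, 3.14, 3.14].

### API

Orientations are given as a unit quaternion [x, y, z, w].
In Python, from station import manip gives the robot as it stands.
- The arm moves only by the tool servo_tool, never from a script. Its argument "commands" is one flat list of numbers, 7 for each row, row after row: the shift along the tool's x, y, z each as a share of 500 mm, from -1 to 1, then the turn, a rotation vector about the tool's x, y, z each as a share of 360 degrees, from -1 to 1, then the opening, from -1 (shut) to 1 (fully open). In form: [dx, dy, dz, rx, ry, rz, claw, dx, dy, dz, rx, ry, rz, claw, ...]. A call has 1 to 12 rows; each row shifts and turns the commanded pose from where the row before left it, along the tool's axes as they then stand; what a row does not reach is not made up. A row lasts 1/12 s, in which the tool goes at most 41.7 mm and 7.16 degrees, less where a joint would pass 70% of its speed; a pose out of reach is approached as far as the arm can. A call with a number of a shift or a turn outside -1 to 1 is refused whole. A call with a gripper value outside its range is refused whole. The fingers move at their own pace and stop on an object; "force" is the grip in N (left out, the last holds). Time passes only in rows, so rows that do not move let the fingers close. It gives the time, the measured TCP pose, the force, the opening and the grip force at its end, in the units of the state.
- manip.sense(): the state, without advancing time (a new reading comes with each control period).
- manip.snapshot(name): name is "side" or "top" or "wrist"; returns a dict with "img" (420x560x3 uint8, red, green, blue), "mtx" (3x3 intrinsics, pixels), "distortion" ([k1, k2, p1, p2, k3] as OpenCV has them; the pictures are not rectified), "world_to_cam" (4x4, takes a point from world to camera coordinates). Camera axes: x right, y up, looking along -z (the intrinsics and any distortion apply to the point x, -y, -z); pixel columns grow to the right and rows downward; lengths in m; the calibration is good to about 2 mm. A picture is of the moment at which its call begins. There is no depth.
- manip.sign_off(): hands the job in; it is judged then, once.
Trained networks look in a picture, given as the dict that the camera call returned (one of the last four; its "shot" number tells which), for a name from the list of things; names that differ only in an ending like _2 or _b are one class to them, and where a whole thing is asked for, a point or a joint stands for the part that bears it (a point fixed in the world has none). Each returns a list of dicts, best first, with "conf" (0 to 1); they miss things now and then, are a little off and sometimes report something else, mostly with a low value. They report only what shows in the picture. A call takes as long as a camera call. They do not tell look-alikes from the thing itself.
- manip.look_for(picture, query): "box" ([left, top, width, height] in pixels, round what is visible of it).
- manip.silhouettes(picture, query): "pixels" (420x560 bool, what is visible of it) and "box" ([left, top, width, height] in pixels, round what is visible of it).
The state is a dict: "t": time; "q": joint angles; "qd": joint speeds; "tau": joint torques, N m; "tcp_pos": TCP position; "tool_rot": TCP orientation; "force": force on the tool from outside, world axes, zero at the start; "ft_torque": the same for the moment, N m; "finger_gap": opening from 0.0 (shut) to 1.0 (fully open); "gripper_force": force on a finger pad.
Only numpy, scipy, OpenCV 4.12 (cv2) and the standard library are available. Lean on these libraries where they do the work, as an engineer would, in place of code of your own. Each camera call takes 0.05 s, during which the arm holds its last target. There are 200 camera calls.

## Working session

There is one attempt and no reset: what is moved stays moved. The work goes in short steps, Python scripts to look and compute and a tool call to move; the robot and the scene stay as the last step left them, time stands still between calls to the robot, and variables do not carry over. Pictures are saved under pics/ and viewed, at most 12 in all, crops included, and the job is handed in when it is done.

Besides the shell and the picture viewer there is one more tool, called after ">>>" as name(argument=value, ...) on one line, values as JSON. servo_tool: Moves the arm, as the interface text tells. Its arguments: {"type":"object","properties":{"commands":{"type":"array"},"force":{"type":"number"}},"required":["commands"]}

```bash
mkdir -p pics; ls
cat > h.py <<'E'
import numpy as np, cv2, json
from station import manip
def ray(p,uv):
    u=cv2.undistortPoints(np.array(uv,float).reshape(-1,1,2),np.array(p["mtx"],float),np.array(p["distortion"],float)).reshape(-1,2)
    M=np.array(p["world_to_cam"]);R=M[:3,:3];c=-R.T@M[:3,3]
    return c,np.c_[u[:,0],-u[:,1],-np.ones(len(u))]@R
def at_z(p,uv,z):
    c,d=ray(p,uv);return c+d*((z-c[2])/d[:,2])[:,None]
def rect(p,mask,z):
    cs,_=cv2.findContours(mask.astype(np.uint8),0,2);c=max(cs,key=cv2.contourArea).reshape(-1,2)
    w=at_z(p,c,z)[:,:2]*1000
    (cx,cy),(a,b),t=cv2.minAreaRect(w.astype(np.float32))
    if a<b:a,b,t=b,a,t+90
    return dict(c=(round(cx,1),round(cy,1)),L=round(a,1),W=round(b,1),ang=round((t+90)%180-90,2))
E
cat > a.py <<'E'
from h import *
s=manip.sense();print({k:np.round(s[k],3).tolist() for k in("t","tcp_pos","tool_rot","finger_gap")})
for n in("top","side"):
    p=manip.snapshot(n);cv2.imwrite(f"pics/{n}0.png",p["img"][:,:,::-1])
    for q,z in(("copper_plate",.045),("white_plate",.045),("board",.049),("mat",.006)):
        for r in manip.silhouettes(p,q)[:4]:print(n,q,round(r["conf"],2),r["box"],rect(p,r["pixels"],z))
E
python3 a.py
```

```text
pics
{'t': 0.0, 'tcp_pos': [0.143, 0.608, 0.23], 'tool_rot': [0.115, 0.993, -0.001, -0.0], 'finger_gap': 1.0}
top copper_plate 0.56 [247.5, 113.3, 30.7, 43.1] {'c': (605.7, 52.0), 'L': 99.9, 'W': 53.7, 'ang': -8.3}
top white_plate 0.75 [273.9, 114.2, 28.3, 45.4] {'c': (592.3, -12.1), 'L': 99.3, 'W': 57.2, 'ang': -8.74}
top board 0.86 [242.7, 87.1, 67.0, 88.6] {'c': (611.4, 18.0), 'L': 190.4, 'W': 142.1, 'ang': -7.91}
top board 0.62 [207.1, 204.9, 47.3, 57.1] {'c': (371.1, 120.2), 'L': 128.2, 'W': 95.0, 'ang': -1.68}
top board 0.57 [115.1, 259.2, 79.4, 91.6] {'c': (209.6, 288.6), 'L': 189.9, 'W': 146.8, 'ang': -9.39}
top mat 0.61 [141.7, 156.2, 40.4, 57.1] {'c': (490.5, 298.4), 'L': 139.6, 'W': 94.4, 'ang': 2.21}
side copper_plate 0.65 [299.3, 164.1, 34.6, 20.9] {'c': (607.3, 52.4), 'L': 103.0, 'W': 57.2, 'ang': -10.26}
side white_plate 0.59 [308.4, 176.3, 32.4, 24.2] {'c': (593.8, -12.2), 'L': 101.0, 'W': 52.8, 'ang': -8.32}
side white_plate 0.42 [289.9, 156.2, 76.1, 53.1] {'c': (612.8, 13.0), 'L': 195.6, 'W': 165.2, 'ang': -8.87}
side board 0.9 [287.6, 153.6, 75.5, 56.5] {'c': (608.8, 8.3), 'L': 194.6, 'W': 163.4, 'ang': -7.17}
side board 0.84 [211.3, 177.8, 54.1, 42.9] {'c': (363.6, 106.3), 'L': 132.2, 'W': 111.4, 'ang': 0.74}
side board 0.82 [125.3, 156.2, 72.3, 49.0] {'c': (207.6, 281.4), 'L': 189.4, 'W': 172.7, 'ang': -10.31}
side mat 0.62 [213.5, 132.7, 54.7, 36.9] {'c': (492.0, 297.6), 'L': 146.5, 'W': 102.3, 'ang': -0.72}
```

View pics/top0.png

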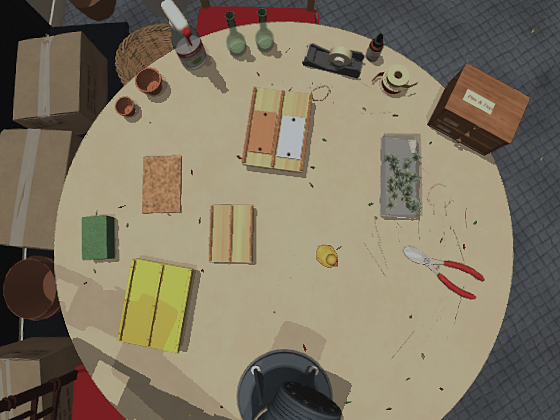

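View pics/side0.png

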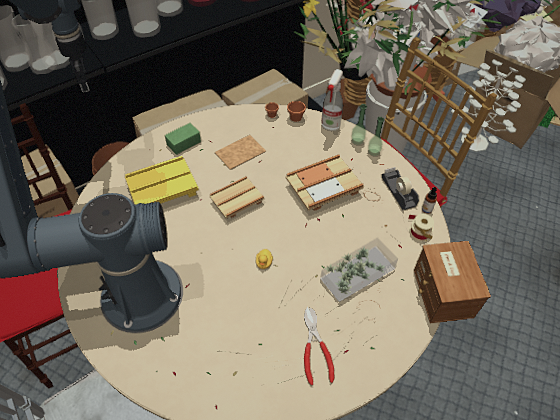

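The top view shows the plain board at about px (276,131), with copper in its left lane (262,133) and white in the right (291,137). The mat is at (162,184). The yellow board and the small board at (232,234) are look-alikes. The networks and both views agree, so I'm moving above the board behind the copper plate.

>>> servo_tool(commands=[0,0,0,0,0,-0.0136,-1,-0.0613,-0.0484,0,0,0,0,-1,-0.0613,-0.0484,0,0,0,0,-1,-0.0613,-0.0484,0,0,0,0,-1,-0.0613,-0.0484,0,0,0,0,-1,-0.0613,-0.0484,0,0,0,0,-1,-0.0613,-0.0484,0,0,0,0,-1,-0.0613,-0.0484,0,0,0,0,-1,-0.0613,-0.0484,0,0,0,0,-1,-0.0613,-0.0484,0,0,0,0,-1,-0.0613,-0.0484,0,0,0,0,-1,-0.0613,-0.0484,0,0,0,0,-1], force=60)

```text
t: 1.5
tcp_pos: [0.4391, 0.2946, 0.2316]
tool_rot: [0.073, 0.997, 0.0, 0.0]
force: [0.4, 0.4, 0.3]
finger_gap: 0.002
gripper_force: 0.0
```

>>> servo_tool(commands=[-0.0613,-0.0484,0,0,0,0,-1,-0.0613,-0.0484,0,0,0,0,-1,-0.0613,-0.0484,0,0,0,0,-1,-0.0613,-0.0484,0,0,0,0,-1,-0.0613,-0.0484,0,0,0,0,-1,-0.0613,-0.0484,0,0,0,0,-1,-0.0613,-0.0484,0,0,0,0,-1,-0.0613,-0.0484,0,0,0,0,-1,-0.0613,-0.0484,0,0,0,0,-1,0,0,0,0,0,0,-1])

```text
t: 2.33
tcp_pos: [0.6849, 0.0338, 0.2312]
tool_rot: [0.076, 0.997, -0.002, 0.003]
force: [0.1, 1.1, -0.8]
finger_gap: 0.002
gripper_force: 0.0
```

```bash
cat > b.py <<'E'
from h import *
import sys
from scipy.spatial.transform import Rotation as Ro
s=manip.sense();R=Ro.from_quat(s["tool_rot"]).as_matrix()
print({k:np.round(s[k],4).tolist() for k in("t","tcp_pos","tool_rot","finger_gap","gripper_force","force","q")},"yawx",np.degrees(np.arctan2(R[1,0],R[0,0])))
z=float(sys.argv[1]);n=sys.argv[2]
p=manip.snapshot(n);cv2.imwrite(f"pics/{sys.argv[3]}.png",p["img"][:,:,::-1])
for q,zz in(("copper_plate",z),("white_plate",.045),("board",.049),("mat",.006)):
    for r in manip.silhouettes(p,q)[:2]:print(n,q,round(r["conf"],2),r["box"],rect(p,r["pixels"],zz))
E
python3 b.py .045 wrist w1
```

```text
{'t': 2.3333, 'tcp_pos': [0.6849, 0.0338, 0.2312], 'tool_rot': [0.0755, 0.9971, -0.0016, 0.0034], 'finger_gap': 0.0018, 'gripper_force': 0.0, 'force': [0.1419, 1.0696, -0.7513], 'q': [-0.1119, 0.6097, 1.2716, -0.0031, 1.2534, -1.5306]} yawx 171.3371938843702
wrist copper_plate 0.93 [254.7, 26.0, 64.4, 123.7] {'c': (606.6, 52.8), 'L': 99.8, 'W': 55.5, 'ang': -7.93}
wrist white_plate 0.86 [175.7, 22.8, 66.1, 120.2] {'c': (594.0, -13.7), 'L': 101.2, 'W': 56.2, 'ang': -8.69}
wrist board 0.8 [159.6, 0.0, 172.2, 206.3] {'c': (619.1, 17.1), 'L': 175.8, 'W': 142.7, 'ang': -8.57}
wrist mat 0.69 [486.5, 1.4, 57.4, 8.6] {'c': (562.0, 276.7), 'L': 55.8, 'W': 7.7, 'ang': 82.76}
```

View pics/w1.png

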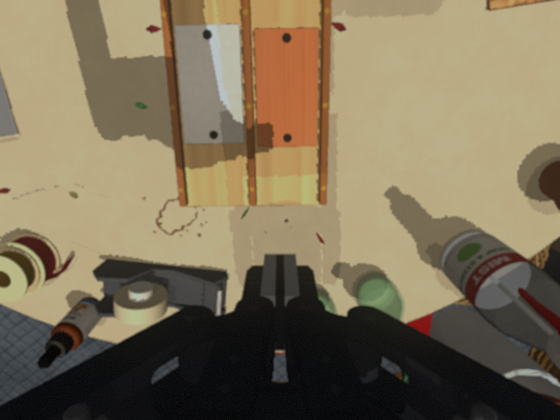

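Wrist view: copper at (287,88) in the right-hand lane, white at (210,83), back board edge at row 205. It agrees with the top view. I'm going down to 60 mm first.

>>> servo_tool(commands=[0.005,0.0066,0.0685,0,0,0,-1,0.005,0.0066,0.0685,0,0,0,-1,0,0,0.0685,0,0,0,-1,0,0,0.0685,0,0,0,-1,0,0,0.0685,0,0,0,-1,0,0,0,0,0,0,-1,0,0,0,0,0,0,-1])

```text
t: 3.17
tcp_pos: [0.6731, 0.0495, 0.0586]
tool_rot: [0.072, 0.997, 0.0, -0.003]
force: [-0.3, -0.3, 0.8]
finger_gap: 0.003
gripper_force: 0.0
```

>>> servo_tool(commands=[-0.018,-0.014,0,0,0,0,-1,0,0,0,0,0,0,-1,0,0,0,0,0,0,-1,0,0,0,0,0,0,-1])

```text
t: 3.5
tcp_pos: [0.6848, 0.0394, 0.0626]
tool_rot: [0.073, 0.997, -0.0, 0.002]
force: [0.7, -0.5, -0.2]
finger_gap: 0.001
gripper_force: 0.0
```

>>> servo_tool(commands=[0,0,0,0,0,0,-1])

```text
t: 3.58
tcp_pos: [0.684, 0.0396, 0.0617]
tool_rot: [0.073, 0.997, 0.0, 0.001]
force: [-0.1, -0.7, -0.3]
finger_gap: -0.003
gripper_force: 0.0
```

>>> servo_tool(commands=[0,0,0,0,0,0,-1])

```text
t: 3.67
tcp_pos: [0.6835, 0.0397, 0.061]
tool_rot: [0.073, 0.997, 0.0, 0.001]
force: [-0.3, -0.3, 0.4]
finger_gap: 0.002
gripper_force: 0.0
```

```bash
cat > n.py <<'E'
from h import *
P=[];Q=[]
for i in range(12):
    manip.snapshot("top");s=manip.sense();P.append(s["tcp_pos"]);Q.append(s["q"])
P=np.array(P)*1000;print(s["t"],P.mean(0).round(1),P.std(0).round(1),np.std(Q,0).round(4))
E
python3 n.py
```

```text
4.2667 [683.2  39.8  60.1] [0.1 0.  0.2] [0.     0.0004 0.0001 0.     0.0001 0.    ]
```

>>> servo_tool(commands=[0,0.002,0.015,0,0,0,-1,0,0,0.012,0,0,0,-1,0,0,0.008,0,0,0,-1,0,0,0,0,0,0,-1,0,0,0,0,0,0,-1,0,0,0,0,0,0,-1,0,0,0,0,0,0,-1,0,0,0,0,0,0,-1])

```text
t: 4.93
tcp_pos: [0.6837, 0.0407, 0.0429]
tool_rot: [0.073, 0.997, -0.0, 0.0]
force: [-0.3, -0.2, -0.3]
finger_gap: -0.0
gripper_force: 0.0
```

```bash
python3 n.py; python3 b.py .045 wrist w2
```

```text
5.5333 [683.5  40.7  42.7] [0.1 0.  0.1] [0.     0.0001 0.0001 0.     0.     0.    ]
{'t': 5.5333, 'tcp_pos': [0.6834, 0.0408, 0.0426], 'tool_rot': [0.0726, 0.9974, 0.0, -0.0], 'finger_gap': 0.001, 'gripper_force': 0.0, 'force': [-1.3307, -0.4456, -0.2189], 'q': [-0.1032, 0.8342, 1.395, 0.0, 0.9123, -1.5287]} yawx 171.67461325687853
wrist copper_plate 0.76 [200.6, 0.0, 156.1, 218.9] {'c': (616.0, 50.6), 'L': 80.1, 'W': 54.8, 'ang': -8.06}
wrist white_plate 0.69 [17.3, 0.0, 167.7, 206.0] {'c': (604.1, -14.6), 'L': 77.9, 'W': 56.1, 'ang': -8.19}
wrist board 0.73 [2.6, 0.0, 381.8, 336.1] {'c': (638.0, 13.8), 'L': 140.3, 'W': 136.0, 'ang': 82.08}
```

View pics/w2.png

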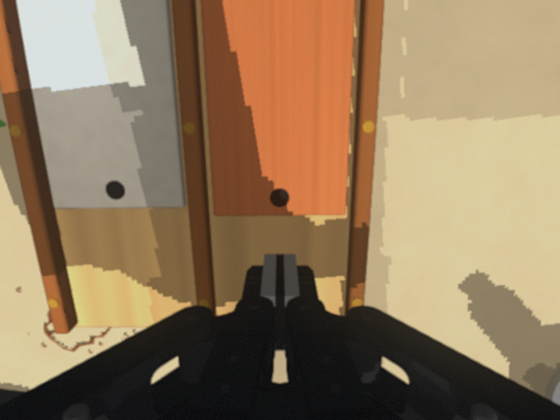

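The shut fingertips sit in the copper lane, behind its back end (row 215), between the rails. I'm pushing now.

>>> servo_tool(commands=[0.015,0,0,0,0,0,-1,0.015,0,0,0,0,0,-1,0.015,0,0,0,0,0,-1,0.015,0,0,0,0,0,-1,0.015,0,0,0,0,0,-1,0.015,0,0,0,0,0,-1,0.015,0,0,0,0,0,-1,0.015,0,0,0,0,0,-1,0.015,0,0,0,0,0,-1,0.01,0,0,0,0,0,-1,0,0,0,0,0,0,-1,0,0,0,0,0,0,-1])

```text
t: 6.78
tcp_pos: [0.6113, 0.0514, 0.0426]
tool_rot: [0.073, 0.997, 0.0, -0.0]
force: [-0.2, 0.0, 0.2]
finger_gap: -0.005
gripper_force: 0.0
```

```bash
python3 b.py .045 wrist w3;python3 b.py .045 top t3
```

```text
{'t': 6.7833, 'tcp_pos': [0.6113, 0.0514, 0.0426], 'tool_rot': [0.0726, 0.9974, 0.0, -0.0003], 'finger_gap': -0.0047, 'gripper_force': 0.0, 'force': [-0.1862, 0.0185, 0.1516], 'q': [-0.0981, 0.7672, 1.5917, 0.0, 0.7832, -1.5237]} yawx 171.67873739144332
wrist copper_plate 0.75 [202.3, 0.0, 152.8, 254.6] {'c': (551.5, 60.3), 'L': 95.4, 'W': 54.9, 'ang': -8.31}
wrist white_plate 0.92 [40.3, 140.8, 151.9, 209.7] {'c': (592.9, -13.2), 'L': 99.7, 'W': 55.9, 'ang': -7.93}
wrist board 0.57 [0.5, 65.2, 379.3, 319.6] {'c': (587.9, 20.8), 'L': 140.7, 'W': 133.7, 'ang': 81.9}
{'t': 7.0333, 'tcp_pos': [0.6119, 0.0512, 0.0424], 'tool_rot': [0.0726, 0.9974, -0.0, 0.0], 'finger_gap': 0.0028, 'gripper_force': 0.0, 'force': [-0.3054, -0.2033, 0.074], 'q': [-0.0983, 0.7678, 1.5906, -0.0, 0.7832, -1.5237]} yawx 171.6696013933488
top copper_plate 0.64 [140.8, 177.2, 38.4, 36.9] {'c': (456.4, 283.9), 'L': 95.0, 'W': 81.5, 'ang': -89.81}
top copper_plate 0.54 [263.0, 156.5, 9.3, 24.4] {'c': (522.8, 40.3), 'L': 49.7, 'W': 4.4, 'ang': -12.32}
top white_plate 0.73 [259.8, 176.0, 10.4, 2.6] {'c': (503.8, 44.3), 'L': 8.2, 'W': 3.1, 'ang': -25.8}
top white_plate 0.56 [275.3, 116.8, 30.2, 41.3] {'c': (591.5, -12.4), 'L': 102.9, 'W': 58.3, 'ang': -8.24}
top board 0.68 [146.6, 261.7, 46.9, 89.9] {'c': (207.6, 268.2), 'L': 192.6, 'W': 107.6, 'ang': -7.72}
top board 0.64 [205.7, 204.9, 49.5, 56.7] {'c': (370.6, 121.1), 'L': 129.4, 'W': 98.9, 'ang': -1.58}
top mat 0.88 [141.2, 179.4, 40.5, 33.6] {'c': (462.3, 297.0), 'L': 94.8, 'W': 80.3, 'ang': -89.82}
```

>>> servo_tool(commands=[0.01,0,0,0,0,0,-1,0.01,0,0,0,0,0,-1,0.006,0,0,0,0,0,-1,0,0,0,0,0,0,-1,0,0,0,0,0,0,-1,0,0,0,0,0,0,-1,0,0,0,0,0,0,-1])

```text
t: 7.87
tcp_pos: [0.5987, 0.0531, 0.0425]
tool_rot: [0.073, 0.997, 0.0, -0.0]
force: [0.1, -0.8, -1.1]
finger_gap: -0.001
gripper_force: 0.0
```

```bash
python3 b.py .045 wrist w4|head -3; python3 b.py .045 side s4
```

```text
{'t': 7.8667, 'tcp_pos': [0.5987, 0.0531, 0.0425], 'tool_rot': [0.0726, 0.9974, 0.0, -0.0001], 'finger_gap': -0.0007, 'gripper_force': 0.0, 'force': [0.0636, -0.8436, -1.0944], 'q': [-0.0972, 0.7567, 1.6249, -0.0, 0.7603, -1.5227]} yawx 171.67472387075486
wrist copper_plate 0.77 [201.8, 0.0, 153.3, 254.3] {'c': (539.3, 62.2), 'L': 95.8, 'W': 55.0, 'ang': -8.33}
wrist white_plate 0.9 [49.0, 171.4, 143.7, 200.6] {'c': (588.1, -12.5), 'L': 90.9, 'W': 56.0, 'ang': -7.94}
{'t': 8.1167, 'tcp_pos': [0.5988, 0.0531, 0.0425], 'tool_rot': [0.0726, 0.9974, 0.0, -0.0], 'finger_gap': -0.0002, 'gripper_force': 0.0, 'force': [0.0874, -0.5491, 0.0551], 'q': [-0.0972, 0.7568, 1.6248, 0.0, 0.7601, -1.5227]} yawx 171.6741773300747
side copper_plate 0.6 [273.2, 171.9, 39.5, 20.4] {'c': (536.7, 64.1), 'L': 99.8, 'W': 57.3, 'ang': -7.47}
side white_plate 0.92 [307.2, 175.2, 35.5, 27.6] {'c': (594.2, -13.9), 'L': 100.6, 'W': 55.3, 'ang': -7.73}
side board 0.68 [287.1, 156.1, 76.1, 53.1] {'c': (609.5, 8.3), 'L': 196.2, 'W': 162.4, 'ang': -7.77}
side board 0.66 [208.1, 177.5, 55.5, 42.9] {'c': (363.8, 106.1), 'L': 132.0, 'W': 111.2, 'ang': -1.06}
side mat 0.98 [213.7, 131.9, 49.4, 36.0] {'c': (492.0, 296.3), 'L': 141.2, 'W': 100.3, 'ang': 2.19}
```

View pics/w4.png

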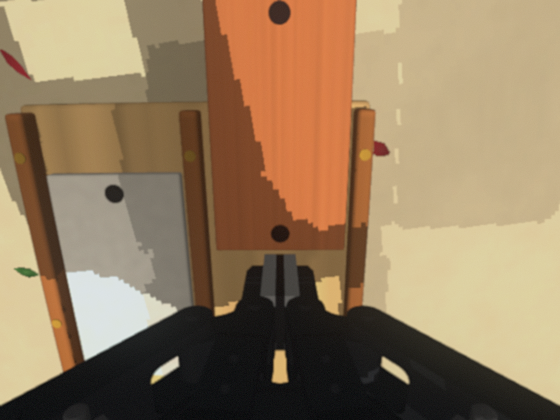

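Copper now juts over the front edge (row 103) and lies flat in its lane. I'm checking the edge position, then backing off and lifting.

Run:
```python
from h import *
p=manip.snapshot("wrist")
w=at_z(p,[(60,104),(160,103),(362,102)],.04)*1000
print(w.round(1),((w[:,:2]-[611.8,18])@np.array([[.9893,.146],[-.146,.9893]])).round(1))
```

```text
[[514.1 -22.1  40. ]
 [520.   17.6  40. ]
 [531.3  96.2  40. ]] [[-90.8 -53.9]
 [-90.8 -13.8]
 [-91.1  65.6]]
```

>>> servo_tool(commands=[-0.006,0,0,0,0,0,-1,0,0,-0.03,0,0,0,-1,0,0,-0.06,0,0,0,-1,0,0,-0.06,0,0,0,-1,0,0,-0.05,0,0,0,1,0.05,0,0,0,0,0,1,0.05,0,0,0,0,0,1,0.05,0,0,0,0,0,1,0.046,0,0,0,0,0,1,0,0,0,0,0,0,1,0,0,0,0,0,0,1,0,0,0,0,0,0,1])

```text
t: 9.42
tcp_pos: [0.5063, 0.0667, 0.143]
tool_rot: [0.073, 0.997, -0.0, 0.001]
force: [0.5, -0.2, -0.4]
finger_gap: 0.998
gripper_force: 0.0
```

```bash
python3 n.py; python3 b.py .045 wrist w5
```

```text
10.0167 [505.6  66.7 142.5] [0.6 0.1 0.2] [0.0001 0.0003 0.001  0.     0.0001 0.    ]
{'t': 10.0167, 'tcp_pos': [0.5049, 0.0669, 0.1425], 'tool_rot': [0.0726, 0.9974, -0.0, -0.0], 'finger_gap': 1.0024, 'gripper_force': 0.0, 'force': [-0.8557, 0.1798, -0.3849], 'q': [-0.088, 0.5073, 1.8062, -0.0, 0.8282, -1.5134]} yawx 171.66981509235217
wrist copper_plate 0.76 [240.6, 182.8, 78.4, 130.4] {'c': (537.0, 62.7), 'L': 100.4, 'W': 55.7, 'ang': -8.32}
wrist white_plate 0.86 [162.4, 269.1, 70.0, 110.5] {'c': (592.9, -13.5), 'L': 101.4, 'W': 55.1, 'ang': -8.24}
wrist board 0.6 [135.8, 226.3, 195.4, 171.5] {'c': (581.3, 21.9), 'L': 141.6, 'W': 135.5, 'ang': 82.02}
wrist board 0.57 [259.3, 0.0, 161.0, 105.2] {'c': (406.9, 119.8), 'L': 92.1, 'W': 62.7, 'ang': 88.4}
wrist mat 0.95 [503.9, 47.1, 54.5, 180.9] {'c': (493.0, 271.8), 'L': 140.2, 'W': 48.3, 'ang': 2.24}
```

View pics/w5.png

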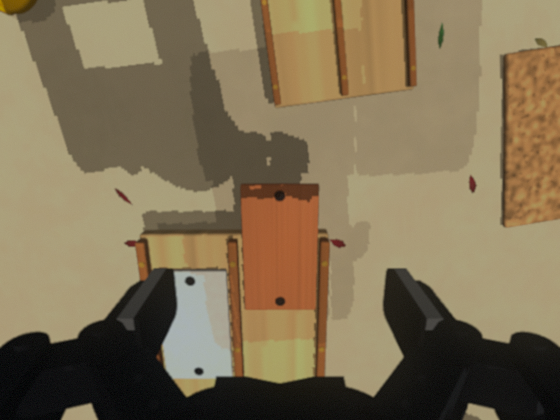

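Wrist view: copper is still flat, with its front end at row 184 and the board edge at row 233. The open fingers straddle it. I'm descending and gripping.

>>> servo_tool(commands=[0,0,0.062,0,0,0,1,0,0,0.062,0,0,0,1,0,0,0.062,0,0,0,1,0,0,0.04,0,0,0,1,0,0,0.02,0,0,0,1,0,0,0,0,0,0,1,0,0,0,0,0,0,1,0,0,0,0,0,0,1,0,0,0,0,0,0,1])

```text
t: 11.02
tcp_pos: [0.5059, 0.0668, 0.0209]
tool_rot: [0.073, 0.997, -0.0, 0.001]
force: [0.1, -1.0, -0.2]
finger_gap: 0.999
gripper_force: 0.0
```

>>> servo_tool(commands=[0,0,0,0,0,0,-1,0,0,0,0,0,0,-1,0,0,0,0,0,0,-1,0,0,0,0,0,0,-1,0,0,0,0,0,0,-1,0,0,0,0,0,0,-1,0,0,0,0,0,0,-1,0,0,0,0,0,0,-1], force=60)

```text
t: 11.68
tcp_pos: [0.5053, 0.0669, 0.0204]
tool_rot: [0.073, 0.997, 0.0, 0.001]
force: [-0.6, -0.1, 5.2]
finger_gap: 0.629
gripper_force: 61.6
```

```bash
python3 b.py .045 wrist w6
```

```text
{'t': 11.6833, 'tcp_pos': [0.5053, 0.0669, 0.0204], 'tool_rot': [0.0726, 0.9974, 0.0, 0.0007], 'finger_gap': 0.6287, 'gripper_force': 61.6138, 'force': [-0.5509, -0.1001, 5.2252], 'q': [-0.088, 0.732, 1.8683, 0.0001, 0.5398, -1.5134]} yawx 171.66958572874282
wrist copper_plate 0.91 [207.0, 254.1, 145.7, 130.5] {'c': (513.6, 66.1), 'L': 56.6, 'W': 55.0, 'ang': -8.43}
wrist white_plate 0.91 [109.4, 394.3, 43.0, 25.7] {'c': (546.7, -3.9), 'L': 20.2, 'W': 13.4, 'ang': 82.89}
wrist board 0.81 [252.4, 1.7, 296.8, 112.6] {'c': (421.0, 117.0), 'L': 86.0, 'W': 32.9, 'ang': 88.54}
wrist board 0.78 [18.5, 326.2, 337.0, 71.3] {'c': (507.5, -27.2), 'L': 32.1, 'W': 6.7, 'ang': -58.94}
```

View pics/w6.png

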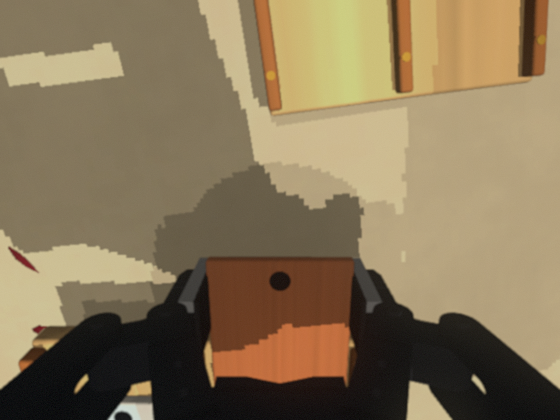

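The grip is good: the jutting end is between the pads at row 290, with the dot at (280,281). Lifting.

>>> servo_tool(commands=[0,0,-0.01,0,0,0,-1,0,0,-0.02,0,0,0,-1,0,0,-0.03,0,0,0,-1,0,0,-0.04,0,0,0,-1,0,0,-0.04,0,0,0,-1,0,0,-0.04,0,0,0,-1,0,0,-0.04,0,0,0,-1,0,0,-0.02,0,0,0,-1,0,0,0,0,0,0,-1,0,0,0,0,0,0,-1,0,0,0,0,0,0,-1], force=80)

```text
t: 12.85
tcp_pos: [0.504, 0.0669, 0.1388]
tool_rot: [0.073, 0.997, 0.0, -0.001]
force: [-0.4, 0.3, -1.6]
finger_gap: 0.622
gripper_force: 83.7
```

```bash
python3 b.py .165 wrist w7; python3 b.py .165 side s7
```

```text
{'t': 12.85, 'tcp_pos': [0.504, 0.0669, 0.1388], 'tool_rot': [0.0726, 0.9974, 0.0, -0.001], 'finger_gap': 0.6224, 'gripper_force': 83.7027, 'force': [-0.4377, 0.2815, -1.567], 'q': [-0.088, 0.5132, 1.8099, -0.0, 0.8204, -1.5135]} yawx 171.67176895283117
wrist copper_plate 0.71 [205.3, 258.3, 147.3, 127.1] {'c': (511.7, 66.1), 'L': 55.8, 'W': 53.9, 'ang': -8.4}
wrist copper_plate 0.34 [505.2, 45.1, 53.9, 183.8] {'c': (456.4, 158.3), 'L': 59.9, 'W': 19.5, 'ang': 4.2}
wrist white_plate 0.57 [152.7, 272.6, 62.4, 106.2] {'c': (549.6, -29.5), 'L': 32.5, 'W': 17.6, 'ang': -40.0}
wrist board 0.98 [259.1, 0.2, 160.0, 110.5] {'c': (406.7, 120.1), 'L': 92.5, 'W': 63.0, 'ang': 88.57}
wrist board 0.8 [132.6, 231.7, 199.5, 85.7] {'c': (527.0, 20.8), 'L': 151.7, 'W': 61.7, 'ang': -78.18}
wrist mat 0.7 [505.4, 48.6, 53.2, 179.9] {'c': (492.6, 270.1), 'L': 139.8, 'W': 46.0, 'ang': 2.3}
{'t': 13.1, 'tcp_pos': [0.5043, 0.0669, 0.1386], 'tool_rot': [0.0726, 0.9974, 0.0, -0.001], 'finger_gap': 0.6169, 'gripper_force': 83.7024, 'force': [-0.2374, -0.4443, -0.3806], 'q': [-0.0881, 0.5138, 1.8092, 0.0, 0.8206, -1.5135]} yawx 171.66895492198987
side copper_plate 0.57 [272.2, 141.4, 42.4, 24.5] {'c': (567.0, 52.8), 'L': 70.0, 'W': 43.1, 'ang': 62.99}
side white_plate 0.62 [304.6, 176.3, 37.5, 24.6] {'c': (594.1, -12.3), 'L': 105.2, 'W': 57.1, 'ang': -8.47}
side board 0.86 [289.4, 154.5, 74.9, 52.6] {'c': (608.4, 7.1), 'L': 193.5, 'W': 163.8, 'ang': -7.58}
side board 0.65 [210.2, 176.5, 54.8, 43.8] {'c': (362.9, 105.8), 'L': 132.8, 'W': 114.8, 'ang': -0.33}
side mat 0.69 [213.9, 131.7, 50.1, 38.3] {'c': (489.5, 297.1), 'L': 146.1, 'W': 102.4, 'ang': 2.22}
side mat 0.48 [275.0, 144.6, 40.2, 21.7] {'c': (666.4, 181.6), 'L': 66.9, 'W': 53.1, 'ang': 77.05}
```

View pics/s7.png

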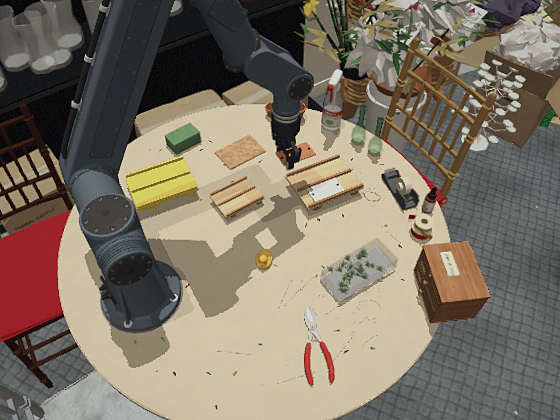

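The plate is held and level in the air. At this grip the fingertips reach about 13 mm below it and would meet the mat first. I'll set it back down the way it came and regrip nearer the tips.

>>> servo_tool(commands=[0,0,0.03,0,0,0,-1,0,0,0.05,0,0,0,-1,0,0,0.05,0,0,0,-1,0,0,0.05,0,0,0,-1,0,0,0.03,0,0,0,-1,0,0,0.015,0,0,0,-1,0,0,0.005,0,0,0,-1,0,0,0,0,0,0,-1,0,0,0,0,0,0,-1,0,0,0,0,0,0,-1,0,0,0,0,0,0,-1])

```text
t: 14.27
tcp_pos: [0.5056, 0.0669, 0.0256]
tool_rot: [0.073, 0.997, -0.0, 0.001]
force: [-0.5, -0.6, -0.8]
finger_gap: 0.618
gripper_force: 83.8
```

>>> servo_tool(commands=[0,0,0.008,0,0,0,-1,0,0,0,0,0,0,-1,0,0,0,0,0,0,-1,0,0,0,0,0,0,-1,0,0,0,0,0,0,-1,0,0,0,0,0,0,-1])

```text
t: 14.77
tcp_pos: [0.5056, 0.0669, 0.0209]
tool_rot: [0.073, 0.997, -0.0, 0.001]
force: [1.9, 0.0, 0.6]
finger_gap: 0.622
gripper_force: 84.0
```

>>> servo_tool(commands=[0,0,0.001,0,0,0,-1,0,0,0,0,0,0,1,0,0,0,0,0,0,1,0,0,0,0,0,0,1,0,0,0,0,0,0,1,0,0,-0.018,0,0,0,1,0,0,0,0,0,0,1,0,0,0,0,0,0,1,0,0,0,0,0,0,1,0,0,0,0,0,0,1])

```text
t: 15.6
tcp_pos: [0.5048, 0.0669, 0.0292]
tool_rot: [0.073, 0.997, 0.0, 0.0]
force: [0.2, -0.9, -0.2]
finger_gap: 1.002
gripper_force: 0.0
```

```bash
python3 b.py .045 wrist w8|head -2; python3 b.py .045 side s8; python3 -c "
import cv2;i=cv2.imread('pics/w8.png');j=cv2.resize(cv2.imread('pics/s8.png')[110:230,190:400],(700,400));cv2.imwrite('pics/m8.png',j)"
```

```text
{'t': 15.6, 'tcp_pos': [0.5048, 0.0669, 0.0292], 'tool_rot': [0.0726, 0.9974, 0.0, 0.0], 'finger_gap': 1.0015, 'gripper_force': 0.0, 'force': [0.2209, -0.8963, -0.2441], 'q': [-0.088, 0.7147, 1.8664, 0.0, 0.5603, -1.5135]} yawx 171.67215743462253
wrist copper_plate 0.62 [209.8, 247.6, 139.8, 137.9] {'c': (517.7, 65.3), 'L': 65.1, 'W': 55.4, 'ang': -7.64}
{'t': 15.85, 'tcp_pos': [0.5048, 0.0669, 0.029], 'tool_rot': [0.0726, 0.9974, -0.0, -0.0001], 'finger_gap': 0.9986, 'gripper_force': 0.0, 'force': [-0.646, -0.843, -0.932], 'q': [-0.088, 0.7151, 1.8664, -0.0, 0.5603, -1.5134]} yawx 171.67438226262385
side copper_plate 0.75 [276.2, 171.5, 36.1, 21.9] {'c': (572.9, 56.7), 'L': 56.8, 'W': 35.1, 'ang': 60.76}
side white_plate 0.66 [307.1, 175.8, 35.7, 23.5] {'c': (594.0, -11.4), 'L': 108.4, 'W': 60.0, 'ang': -5.84}
side board 0.83 [208.9, 176.6, 55.7, 44.6] {'c': (362.3, 105.3), 'L': 135.0, 'W': 114.9, 'ang': -1.01}
side board 0.81 [298.9, 153.3, 64.3, 54.0] {'c': (609.7, 9.3), 'L': 197.0, 'W': 164.4, 'ang': -7.77}
side mat 0.95 [213.6, 129.6, 51.8, 39.5] {'c': (492.8, 297.1), 'L': 149.2, 'W': 102.5, 'ang': -1.35}
```

View pics/w8.png

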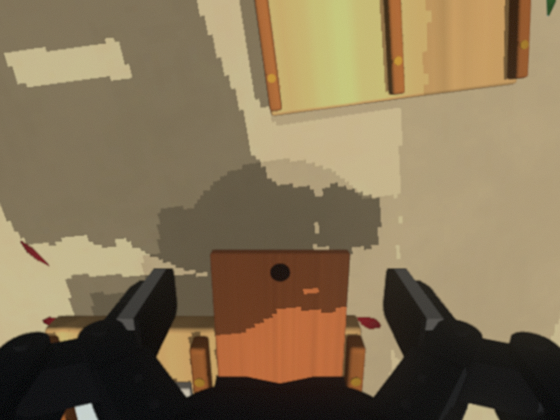

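Copper is back on the board, straight between the rails (front edge row 250), with the fingers open around it. Regripping, then a careful lift.

>>> servo_tool(commands=[0,0,0,0,0,0,-1,0,0,0,0,0,0,-1,0,0,0,0,0,0,-1,0,0,0,0,0,0,-1,0,0,0,0,0,0,-1,0,0,0,0,0,0,-1,0,0,-0.01,0,0,0,-1,0,0,-0.02,0,0,0,-1,0,0,-0.02,0,0,0,-1,0,0,0,0,0,0,-1,0,0,0,0,0,0,-1], force=80)

```text
t: 17.02
tcp_pos: [0.5056, 0.0668, 0.055]
tool_rot: [0.073, 0.997, -0.0, 0.001]
force: [-0.9, -0.2, -1.0]
finger_gap: 0.611
gripper_force: 83.6
```

```bash
python3 b.py .065 wrist w9|head -2; python3 b.py .065 side s9|sed -n 2p; python3 -c "
import cv2;i=cv2.imread('pics/w9.png')[200:];j=cv2.resize(cv2.imread('pics/s9.png')[110:220,220:374],(560,400));import numpy as np;cv2.imwrite('pics/m9.png',np.vstack([i[:190],j]))"
```

```text
{'t': 17.0167, 'tcp_pos': [0.5056, 0.0668, 0.055], 'tool_rot': [0.0726, 0.9974, -0.0, 0.0011], 'finger_gap': 0.6108, 'gripper_force': 83.5837, 'force': [-0.885, -0.1532, -0.9962], 'q': [-0.088, 0.6648, 1.8579, 0.0, 0.6166, -1.5134]} yawx 171.67335373066956
wrist copper_plate 0.65 [209.8, 247.4, 139.2, 137.3] {'c': (522.5, 64.4), 'L': 68.2, 'W': 57.7, 'ang': -8.24}
side copper_plate 0.78 [275.2, 167.0, 37.7, 19.6] {'c': (565.7, 60.8), 'L': 56.9, 'W': 45.5, 'ang': 81.83}
```

View pics/m9.png

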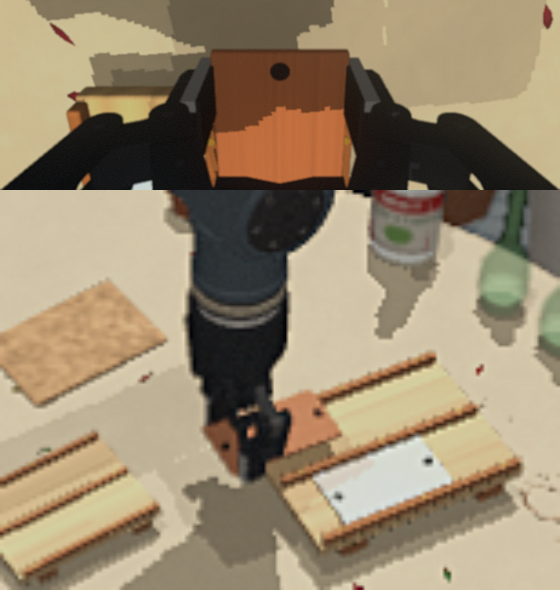

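It's held level near the tips. I'm raising it, turning it and carrying it over the mat.

>>> servo_tool(commands=[0,0,-0.04,0,0,0,-1,0,0,-0.05,0,0,0,-1,0,0,-0.04,0,0,0,-1,0,0,-0.02,0,0,-0.0146,-1,0,0,0,0,0,-0.0146,-1,0,0,0,0,0,0,-1])

```text
t: 18.02
tcp_pos: [0.5053, 0.0669, 0.13]
tool_rot: [-0.02, 1.0, -0.0, 0.001]
force: [-0.1, -0.3, -2.0]
finger_gap: 0.614
gripper_force: 84.0
```

>>> servo_tool(commands=[0.0093,0.03,0,0,0,0,-1,0.0093,0.06,0,0,0,0,-1,0.0093,0.07,0,0,0,0,-1,0.0093,0.07,0,0,0,0,-1,0.0093,0.07,0,0,0,0,-1,0.0093,0.07,0,0,0,0,-1,0.0093,0.05,0,0,0,0,-1,0.0093,0.04,0,0,0,0,-1,0,0,0,0,0,0,-1,0,0,0,0,0,0,-1,0,0,0,0,0,0,-1,0,0,0,0,0,0,-1])

```text
t: 19.02
tcp_pos: [0.4589, 0.2942, 0.1287]
tool_rot: [-0.018, 1.0, -0.0, -0.0]
force: [-1.5, 0.2, -0.1]
finger_gap: 0.618
gripper_force: 84.0
```

```bash
python3 n.py; python3 b.py .145 wrist w10; python3 b.py .145 top t10|grep -E "copper|mat"
```

```text
19.6167 [459.1 294.7 129.1] [0.1 0.4 0.1] [0.0007 0.0001 0.0002 0.0001 0.     0.0001]
{'t': 19.6167, 'tcp_pos': [0.4589, 0.2953, 0.1291], 'tool_rot': [-0.019, 0.9998, 0.0, 0.0], 'finger_gap': 0.6167, 'gripper_force': 83.964, 'force': [0.2139, 0.0924, 0.0456], 'q': [0.3669, 0.5667, 1.726, -0.0, 0.8488, -1.2419]} yawx -177.81813185900322
wrist copper_plate 0.69 [208.6, 246.6, 144.7, 138.5] {'c': (472.1, 296.2), 'L': 64.7, 'W': 54.8, 'ang': 1.93}
wrist board 0.96 [0.0, 1.8, 107.9, 170.0] {'c': (383.8, 151.4), 'L': 99.6, 'W': 72.4, 'ang': -1.16}
wrist board 0.87 [0.0, 279.8, 39.3, 112.9] {'c': (568.0, 100.1), 'L': 100.3, 'W': 27.0, 'ang': -12.25}
wrist mat 0.8 [221.6, 149.7, 120.2, 99.7] {'c': (461.6, 296.5), 'L': 94.3, 'W': 82.0, 'ang': -88.45}
top copper_plate 0.77 [127.0, 152.6, 28.7, 42.3] {'c': (513.1, 296.2), 'L': 56.7, 'W': 53.8, 'ang': 3.02}
top mat 0.75 [141.4, 153.1, 40.6, 58.1] {'c': (491.2, 296.7), 'L': 137.3, 'W': 96.0, 'ang': 2.1}
```

>>> servo_tool(commands=[0,0,0.03,0,0,0,-1,0,0,0.05,0,0,0,-1,0,0,0.05,0,0,0,-1,0,0,0.05,0,0,0,-1,0,0,0.036,0,0,0,-1,0,0,0.02,0,0,0,-1,0,0,0.01,0,0,0,-1,0,0,0,0,0,0,-1,0,0,0,0,0,0,-1,0,0,0,0,0,0,-1,0,0,0,0,0,0,-1,0,0,0,0,0,0,-1])

```text
t: 21.12
tcp_pos: [0.4595, 0.2956, 0.0071]
tool_rot: [-0.019, 1.0, 0.0, 0.001]
force: [-0.1, -0.0, -0.2]
finger_gap: 0.613
gripper_force: 84.0
```

>>> servo_tool(commands=[0,0,0.004,0,0,0,-1,0,0,0,0,0,0,-1,0,0,0,0,0,0,-1,0,0,0,0,0,0,-1])

```text
t: 21.45
tcp_pos: [0.4589, 0.2953, 0.0041]
tool_rot: [-0.019, 1.0, 0.0, 0.0]
force: [-0.4, 0.0, -1.4]
finger_gap: 0.616
gripper_force: 84.0
```

>>> servo_tool(commands=[0,0,0.003,0,0,0,-1,0,0,0,0,0,0,-1,0,0,0,0,0,0,-1,0,0,0,0,0,0,-1])

```text
t: 21.78
tcp_pos: [0.459, 0.2954, 0.0028]
tool_rot: [-0.019, 1.0, 0.0, 0.0]
force: [-0.5, 0.5, 3.4]
finger_gap: 0.617
gripper_force: 86.2
```

>>> servo_tool(commands=[0,0,0.002,0,0,0,-1,0,0,0,0,0,0,-1,0,0,0,0,0,0,-1])

```text
t: 22.03
tcp_pos: [0.459, 0.2954, 0.0028]
tool_rot: [-0.019, 1.0, 0.0, 0.0]
force: [-1.4, -0.9, 10.5]
finger_gap: 0.612
gripper_force: 90.3
```

Contact with the mat at TCP 2.8 mm. I'll ease up slightly, open and rise.

>>> servo_tool(commands=[0,0,-0.003,0,0,0,-1,0,0,0,0,0,0,-1,0,0,0,0,0,0,1,0,0,0,0,0,0,1,0,0,0,0,0,0,1,0,0,0,0,0,0,1,0,0,0,0,0,0,1,0,0,-0.03,0,0,0,1,0,0,-0.07,0,0,0,1,0,0,-0.08,0,0,0,1,0,0,-0.05,0,0,0,1,0,0,0,0,0,0,1])

```text
t: 23.03
tcp_pos: [0.4623, 0.2968, 0.1232]
tool_rot: [-0.019, 1.0, 0.002, 0.005]
force: [0.9, 0.5, 0.5]
finger_gap: 0.996
gripper_force: 0.0
```

```bash
python3 b.py .011 wrist w11; python3 b.py .011 side s11; python3 b.py .011 top t11
```

```text
{'t': 23.0333, 'tcp_pos': [0.4623, 0.2968, 0.1232], 'tool_rot': [-0.0192, 0.9998, 0.0019, 0.0052], 'finger_gap': 0.9957, 'gripper_force': 0.0, 'force': [0.8876, 0.55, 0.4667], 'q': [0.3673, 0.5766, 1.7288, 0.0001, 0.8252, -1.2419]} yawx -177.80156157986295
wrist copper_plate 0.83 [238.2, 170.6, 74.0, 125.0] {'c': (491.2, 296.9), 'L': 100.3, 'W': 54.9, 'ang': 2.09}
wrist board 0.81 [1.8, 279.2, 30.2, 67.5] {'c': (546.9, 108.8), 'L': 56.5, 'W': 21.1, 'ang': -12.43}
wrist board 0.56 [0.0, 1.5, 103.2, 164.1] {'c': (386.9, 155.2), 'L': 93.0, 'W': 65.8, 'ang': -0.33}
wrist mat 0.55 [214.5, 142.9, 127.7, 168.0] {'c': (491.4, 297.3), 'L': 141.5, 'W': 96.1, 'ang': 1.23}
{'t': 23.2833, 'tcp_pos': [0.4577, 0.2948, 0.1166], 'tool_rot': [-0.019, 0.9998, -0.0006, -0.0015], 'finger_gap': 0.9985, 'gripper_force': 0.0, 'force': [-0.3372, 0.3413, 0.3169], 'q': [0.3669, 0.5864, 1.735, 0.0, 0.8234, -1.2419]} yawx -177.82441765510112
side copper_plate 0.92 [223.1, 140.1, 33.5, 23.4] {'c': (491.0, 296.2), 'L': 104.2, 'W': 63.5, 'ang': 2.03}
side white_plate 0.65 [303.7, 175.2, 40.3, 26.2] {'c': (593.5, -1
[... 525 characters left out ...]
 'q': [0.3669, 0.5861, 1.7339, -0.0, 0.8236, -1.2419]} yawx -177.82018937804852
top copper_plate 0.93 [148.0, 165.9, 26.1, 41.0] {'c': (458.7, 294.9), 'L': 54.0, 'W': 34.1, 'ang': -86.81}
top copper_plate 0.51 [141.7, 154.9, 36.9, 58.6] {'c': (489.7, 295.7), 'L': 138.2, 'W': 92.8, 'ang': 1.75}
top white_plate 0.62 [275.0, 115.4, 28.2, 41.5] {'c': (593.0, -12.2), 'L': 98.6, 'W': 55.1, 'ang': -8.24}
top board 0.91 [114.7, 258.4, 80.9, 93.5] {'c': (210.9, 288.7), 'L': 191.8, 'W': 148.4, 'ang': -8.66}
top board 0.87 [208.8, 205.5, 43.5, 56.7] {'c': (370.4, 121.5), 'L': 126.9, 'W': 96.7, 'ang': 0.07}
top mat 0.66 [141.7, 151.4, 41.2, 59.4] {'c': (490.7, 297.5), 'L': 138.9, 'W': 94.3, 'ang': 1.41}
```

View pics/w11.png

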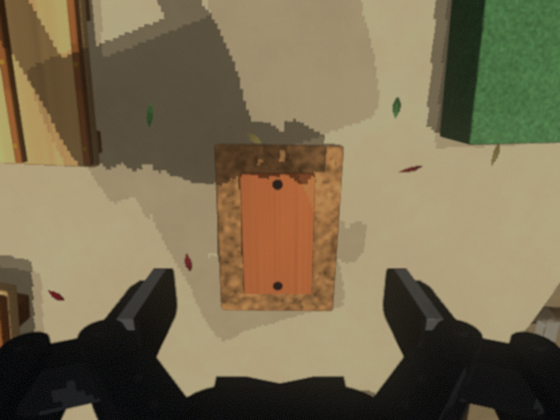

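The copper plate lies flat and centred on the mat: its centre is at (277,235) and the mat spans (215–342, 143–310). The gripper is clear and the white plate hasn't moved.

```bash
python3 -c "
from station import manip
print(manip.sign_off())"
```

```text
the job is handed in; nothing more can be done
None
```

The job is handed in: the copper plate lies flat and released on the cork mat, within about 1 mm and 1° of its centre and long axis in the last pictures, and the white plate has not moved; the sign-off returned no verdict.

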